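Set and lock the carrier gas, then open the sampler cover and hold it

ROBOT

A 6-joint arm with a two-finger parallel gripper is mounted at the origin on the work surface. World frame = base frame: x ahead of the robot, y to its left, z up, the work surface at z = 0. Lengths are in m, angles in rad, forces in N, time in s.
With the tool pointing down it reaches from about 0.35 to 0.775 m from the base axis. Payload 5.5 kg.
Tool frame: the origin (TCP) lies midway between the tips of the shut fingers; the grasp point (between the pads) lies hold_point_z behind it (hold_point_z is the distance from the TCP to the grasp point, in m); z points along the fingers, y is the direction in which the jaws open and shut (so a half turn about z gives the same grasp; the last joint's range is limited). The gripper opens to 85 mm and grips with 20 to 120 N. Pads are 22 mm wide; open, the fingers measure 114 mm over their backs; the gripper's body (76 mm by 85 mm) begins 54 mm behind the grasp point. The pads swing forward as they close: fully open they stand 13 mm farther back than shut.
Start: joints at [-1.362, 0.313, 0.046, 1.304, 0, 1.431], TCP at [0.197, -0.54, 0.231] pointing down, gripper open.
Joint ranges: [-2.76, 2.76], [-0.86, 1.69], [-1.03, 1.26], [-2.2, 2.34], [-1.47, 1.5], [-3.14, 3.14]. Speed limits (rad/s): [2.57, 2.57, 3.14, 3.14, 3.14, 3.14].

INTERFACE

Orientations are given as a unit quaternion [w, x, y, z].
In Python, from workcell import * gives the robot as it stands. The module is installed in compiled form; this text tells all that it offers.
- The arm moves only by the tool jog_arm, never from a script. Its argument "plan" is a list of rows, each a list of 6 numbers: the shift along the world's x, y, z in m, then the turn, a rotation vector about the world's x, y, z in degrees. A call has exactly 10 rows; each row shifts and turns the commanded pose from where the row before left it; what a row does not reach is not made up. A row lasts 1/10 s, in which the tool goes at most 50 mm and 8.59 degrees, less where a joint would pass 70% of its speed; a pose out of reach is approached as far as the arm can. A call with a gripper value outside its range is refused whole. "hand" is the opening, from 0 (shut) to 1 (fully open), set as the call begins (left out, the last holds). The fingers move at their own pace and stop on an object; "force" is the grip in N (left out, the last holds). Time passes only in rows, so rows that do not move let the fingers close, or fill a call up. It gives the time, the measured TCP pose, the force and the opening at its end, in the units of the state.
- get_state(): the state, without advancing time (a new reading comes with each control period).
- read_camera(name): name is "scene" or "top"; returns the picture (400x640x3 uint8, red, green, blue); there is no depth.
- calibration(name): a dict with "K" (3x3 intrinsics, pixels), "world_to_cam" (4x4, takes a point from world to camera coordinates). Camera axes: x right, y down, z forward; pixel columns grow to the right and rows downward; lengths in m; the calibration is good to about 2 mm. A picture is of the moment at which its call begins. calibration takes no time and is no camera call.
- hand_in(): hands the job in, once; it reports no verdict.
The state is a dict: "clock": time; "joint_pos": joint angles; "qvel": joint speeds; "tau": joint torques, N m; "tcp_pos": TCP position; "orientation": TCP orientation; "wrist_force": force on the tool from outside, world axes, zero at the start; "ft_torque": the same for the moment, N m; "finger_gap": finger opening in m.
Only numpy, scipy, OpenCV 4.12 (cv2) and the standard library are available. Lean on these libraries where they do the work, as an engineer would, in place of code of your own. Each camera call takes 0.05 s, during which the arm holds its last target.

TASK

Turn the regulator knob until its white pointer is on the red mark, then slide the yellow lock fully home over the knob. Next, without touching the red slide catch, tug the white cover up by its blue handle to learn whether it is caught: if it is, let go and move the red slide catch to its other end, if not, leave the catch alone. Lift the cover well open (about 45 degrees) and finish while still holding it open in the gripper; leave everything else on the bench as it is.

Things in the scene. Friction and masses are not known exactly. Their poses are not given: they have to be found in the camera images.
- regulator: dark grey flow-regulator block fixed to the bench, 110 x 200 x 50 mm (x, y, z; top face 50 mm above the bench). Origin on the bench under the knob's axis; the block reaches from y = -75 to +125 mm. A red mark is painted on its top at its own -y side of the knob; the yellow lock stands on its +y side.
- flow_knob (a joint): angle of the regulator knob (rad): 0 = white pointer exactly on the red mark, positive = turned counter-clockwise from it seen from above; range -0.8 to 1.6. Stiff (0.05 N m), stays where it is left.
- knob_grip (a point): centre of the knob's black grip bar, on the knob's axis, 71 mm above the bench. The bar is 44 mm long along this point's y, 12 mm thick along its x, 28 mm tall (57 to 85 mm above the bench) on a 50 mm disc whose top is 58 mm above the bench. The white pointer is at the bar's -y end. Turns with the knob.
- flow_lock (a joint): travel of the yellow lock (m): 0 = back, 0.044 = fully home, where its fork straddles the grip bar. It moves along the regulator's -y, towards the knob, stays where it is left and needs about 2 N. The fork's 21 mm gap only passes the bar when the pointer is within about 10 degrees of the mark.
- lock_tab (a point): centre of the yellow lock's upright tab, 24 mm along the regulator's x, 14 mm along its y, 32 mm tall (62 to 94 mm above the bench; the low carriage and fork below it top out 68 mm above the bench). 81 mm from the knob's axis when back, 37 mm when home. Moves with the lock.
- cover (a joint): opening of the sampling module's cover (rad): 0 = shut, range 0 to 1.15. It swings up about the hinge along its far edge and always falls shut by itself. If it is caught, it lifts only about 0.03 rad (6 mm at the handle) and stops dead.
- cover_handle (a point): centre of the blue handle block standing on the cover near its front edge: 22 mm along the cover's x, 24 mm along its y (parallel to the hinge), 34 mm tall (its foot is on the cover's top face, 122 mm above the bench when shut, its top at 156 mm; this point at 139 mm). 205 mm from the hinge line horizontally, 29 mm above it. Moves and turns with the cover.
- cover_hinge (a point): a point on the cover's hinge line, at the middle of its width, 110 mm above the bench; the hinge line is this point's y axis, and the front of the cover lies to the module's -x. The white module is 240 x 300 x 110 mm (x, y, z), fixed to the bench, its centre 115 mm in front of this point. Lifting the front makes it turn positively about +y. Cover plate 12 mm thick, cover about 0.3 to 0.7 kg with its fittings.
- catch_slide (a joint): travel of the red two-position slide catch on the cover (m): 0 = one end, where it starts, 0.024 = the other end; positive towards the cover's +y (towards the blue handle). In one end position, or half-way, it catches the cover and in the other end position it frees it; which end is which differs from module to module and cannot be seen from outside. Stays where it is left, needs about 2 to 3 N.
- catch_knob (a point): centre of the red thumb block of that slide catch: 22 mm along the cover's x, 18 mm along its y (its sliding direction), 22 mm tall (126 to 148 mm above the bench when shut; this point at 137 mm). At the start it is 132 mm from the handle in -y, on the same line parallel to the hinge. Moves with the catch.
- beaker: clear glass beaker, 68 mm wide, 85 mm tall, loose on the bench; to be left alone. Origin at the centre of its underside.
- amber_bottle: amber bottle, 64 mm wide, 130 mm tall, black cap, loose on the bench; to be left alone. Origin at the centre of its underside.
- wash_jar: white plastic jar, 72 mm wide, 100 mm tall, blue cap, loose on the bench; to be left alone. Origin at the centre of its underside.
- vial_a: small glass vial, 23 mm wide, 38 mm tall, blue cap, loose on the bench; to be left alone. Origin at the centre of its underside.
- vial_b: second glass vial like vial_a, loose on the bench; to be left alone. Origin at the centre of its underside.
- dish: flat clear dish, 90 mm wide, 16 mm tall, loose on the bench; to be left alone. Origin at the centre of its underside.
- wrench: steel open-end wrench, 160 mm long, lying flat, loose on the bench; to be left alone. Origin at the centre of its underside.

How it is judged:
By the outcome, as a careful person would: the job done as asked, in the order asked, and still so for the second after the job is handed in, while the arm keeps its last pose, push and grip.
It also fails if it takes over 67 s, if anything falls off the work surface, if the arm or the gripper's body presses on something with over 40 N, if the wrist force passes 120 N, or if a joint passes its speed limit or range.

## Working session

There is one attempt and no reset: what is moved stays moved. The work goes in short steps, Python scripts to look and compute and a tool call to move; the robot and the scene stay as the last step left them, time stands still between calls to the robot, and variables do not carry over. Pictures are saved under pics/ and viewed, and the job is handed in when it is done.

Besides the shell and the picture viewer there is one more tool, called as a command line: name --pt "numbers of a row" for each row, then --argument value for the rest. jog_arm: Moves the arm, as the interface text tells. Its arguments: {"type":"object","properties":{"plan":{"type":"array","items":{"type":"array","items":{"type":"number"}}},"hand":{"type":"number"},"force":{"type":"number"}},"required":["plan"]}

```bash
mkdir -p pics; python3 - <<'E'
from workcell import *
import cv2
s=get_state();print(s)
for n in("scene","top"):
    im=read_camera(n);cv2.imwrite(f"pics/{n}0.png",im[:,:,::-1]);c=calibration(n);print(n,c)
E
```

```text
{'clock': 0.0, 'joint_pos': array([-1.36160480e+00,  3.14000740e-01,  4.49930732e-02,  1.30357817e+00,
        6.93714905e-06,  1.43120752e+00]), 'qvel': array([ 0.00036534, -0.00028   , -0.00154762,  0.00060048,  0.00060645,
        0.00150367]), 'tau': array([ 2.15669916e-04, -4.80625212e+01,  2.98533618e+01,  1.94205291e-02,
       -9.57330531e-05,  3.48460631e-06]), 'tcp_pos': array([ 0.19640262, -0.53989149,  0.23041442]), 'orientation': array([-8.94332864e-04,  9.84832139e-01,  1.73507513e-01, -2.76658975e-05]), 'wrist_force': array([ 0.35289624, -0.00216672,  0.23616282]), 'ft_torque': array([-0.02672023, -0.00371102, -0.01205636]), 'finger_gap': 0.08538529528295793}
scene {'K': array([[468.67083409,   0.        , 320.37927894],
       [  0.        , 468.67083409, 198.4745281 ],
       [  0.        ,   0.        ,   1.        ]]), 'world_to_cam': array([[-0.02506615,  0.99957028, -0.01519657,  0.01043134],
       [ 0.5845383 ,  0.00232319, -0.81136279, -0.23185978],
       [-0.81097883, -0.02922072, -0.58434535,  1.92436732],
       [ 0.        ,  0.        ,  0.        ,  1.        ]])}
top {'K': array([[377.04067105,   0.        , 316.92905709],
       [  0.        , 377.04067105, 194.32226676],
       [  0.        ,   0.        ,   1.        ]]), 'world_to_cam': array([[-0.02144771, -0.99976661,  0.00259369,  0.01151931],
       [-0.97460236,  0.0203293 , -0.22301784,  0.56844868],
       [ 0.22291306, -0.00731104, -0.97481091,  1.32600137],
       [ 0.        ,  0.        ,  0.        ,  1.        ]])}
```

View pics/scene0.png

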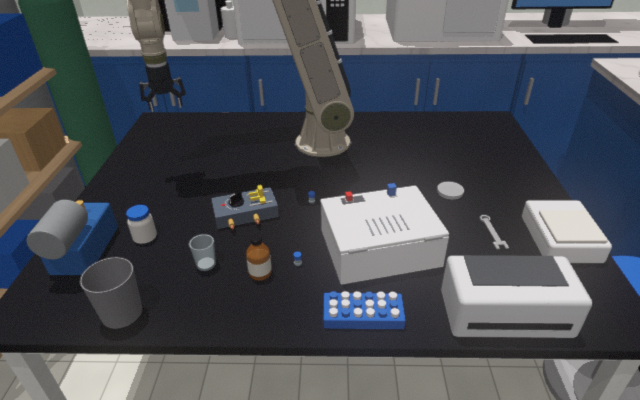

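View pics/top0.png

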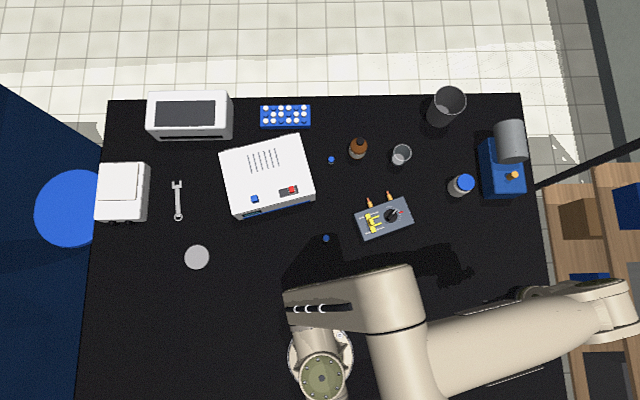

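The scene view shows the regulator around (245,207) and the module around (382,230), with the red catch at (348,196) and the blue handle at (391,189). In the top view the regulator is at (384,217), the handle at (254,198) and the catch at (291,190). I'll enlarge these areas next.

```bash
python3 - <<'E'
import cv2,numpy as np
t=cv2.imread("pics/top0.png");s=cv2.imread("pics/scene0.png")
def crop(im,x,y,w,h,f,n):
    c=cv2.resize(im[y:y+h,x:x+w],None,fx=f,fy=f,interpolation=cv2.INTER_CUBIC)
    for i in range(0,w,10): cv2.putText(c,str(x+i),(i*f,8),0,0.3,(0,255,0));cv2.line(c,(i*f,10),(i*f,14),(0,255,0))
    for i in range(0,h,10): cv2.putText(c,str(y+i),(0,i*f+4),0,0.3,(0,255,0));cv2.line(c,(20,i*f),(24,i*f),(0,255,0))
    cv2.imwrite(n,c)
crop(t,345,185,75,60,10,"pics/c1.png")
crop(s,205,175,80,60,10,"pics/c2.png")
crop(t,210,130,115,95,6,"pics/c3.png")
crop(s,315,175,135,100,6,"pics/c4.png")
E
```

```text
(no output)
```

View pics/c1.png

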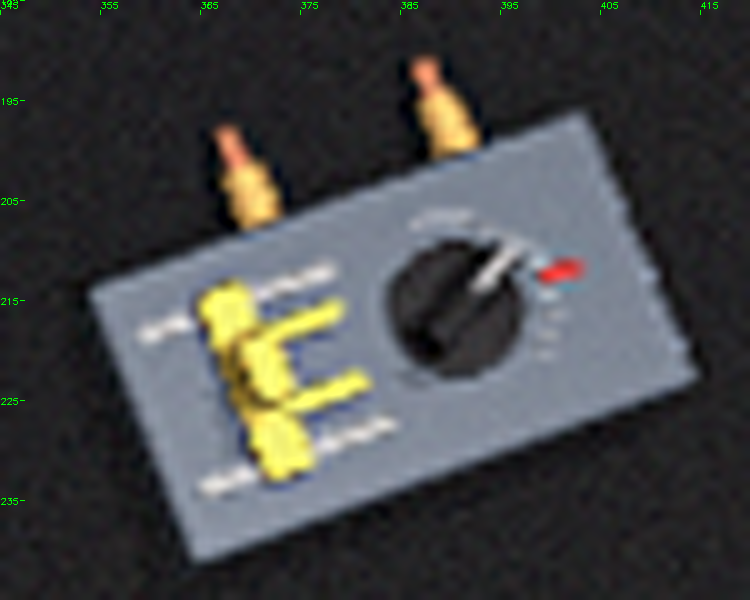

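View pics/c2.png

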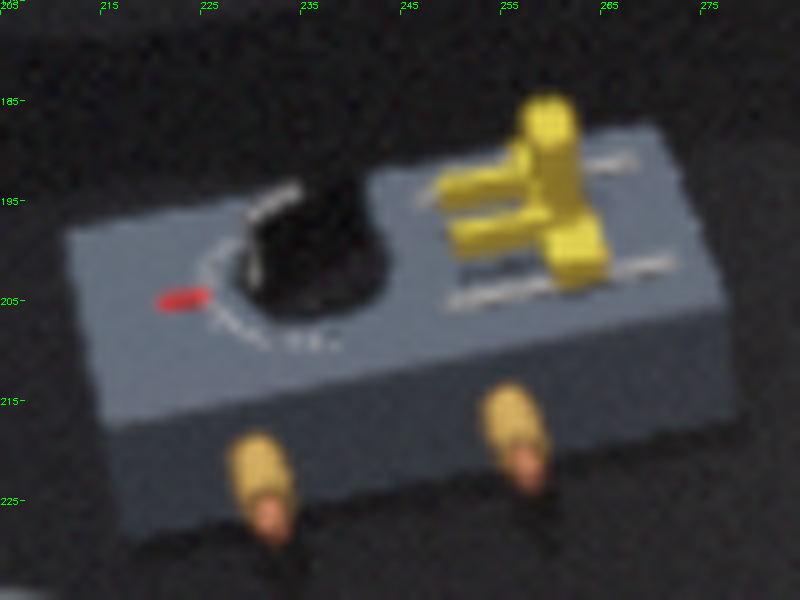

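View pics/c3.png

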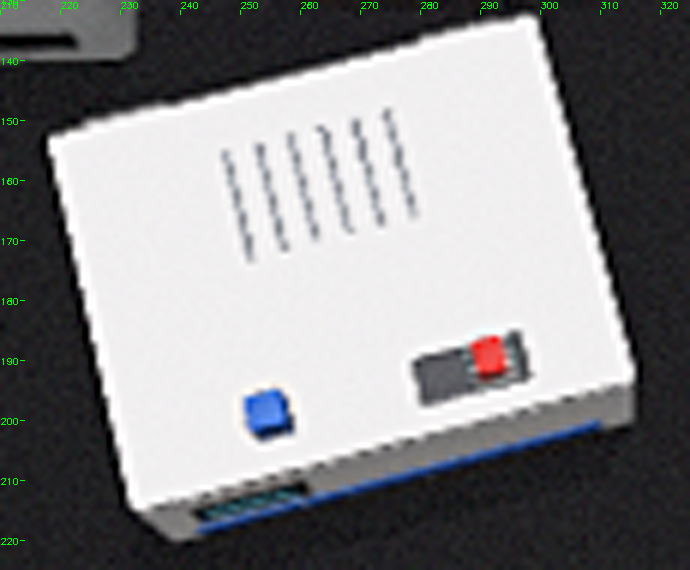

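View pics/c4.png

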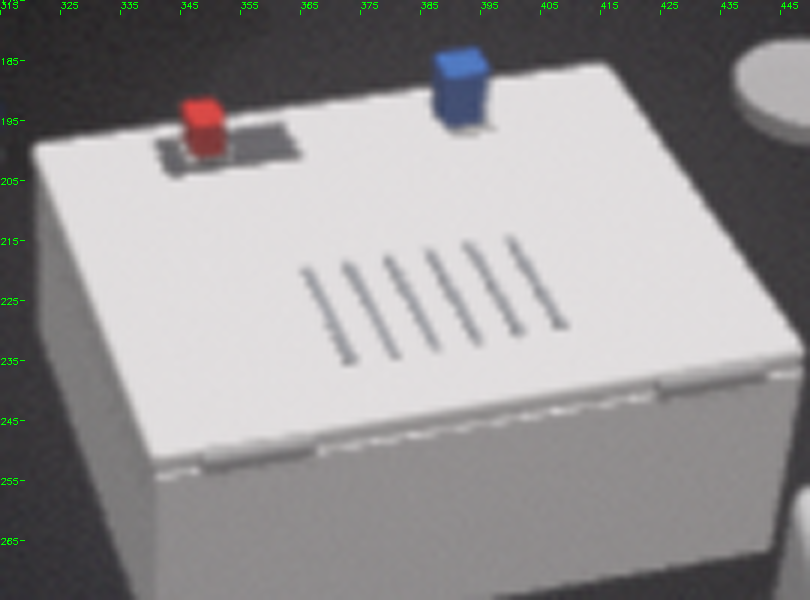

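```bash
cat > h.py <<'E'
import numpy as np
from workcell import *
C={n:calibration(n) for n in("scene","top")}
def proj(n,p):
    p=np.atleast_2d(p);c=C[n];q=p@c["world_to_cam"][:3,:3].T+c["world_to_cam"][:3,3];u=q@c["K"].T
    return u[:,:2]/u[:,2:]
def ray(n,uv,z):
    c=C[n];R=c["world_to_cam"][:3,:3];t=c["world_to_cam"][:3,3]
    d=R.T@np.linalg.inv(c["K"])@[uv[0],uv[1],1];o=-R.T@t
    return o+d*(z-o[2])/d[2]
def px(p,x,y,f): p=np.array(p,float);return (p+.5)/f-.5+[x,y]
E
cat > fit.py <<'E'
from h import *
from scipy.optimize import least_squares
def fit(obs,x0):
    def r(v):
        c,s=np.cos(v[2]),np.sin(v[2]);o=[]
        for n,L,uv in obs:
            L=np.array(L);w=np.c_[v[0]+c*L[:,0]-s*L[:,1],v[1]+s*L[:,0]+c*L[:,1],L[:,2]];o.append((proj(n,w)-uv).ravel())
        return np.concatenate(o)
    q=least_squares(r,x0);print(q.x,np.degrees(q.x[2]));print(r(q.x).round(1).reshape(-1,2).tolist());return q.x
t=px([(90,293),(580,112),(697,378),(198,560)],345,185,10)
s=px([(728,305),(105,425),(68,230),(655,125)],205,175,10)
L=[(.055,.125,.05),(.055,-.075,.05),(-.055,-.075,.05),(-.055,.125,.05)]
for a in(('top',t,L),('scene',s,L)): pass
print("reg");fit([('top',L,t)],[.6,-.2,.3]);fit([('scene',L,s)],[.6,-.2,.3]);v=fit([('top',L,t),('scene',L,s)],[.6,-.2,.3])
M=[(.005,.15,.122),(.005,-.15,.122),(-.235,-.15,.122),(-.235,.15,.122)]
t=px([(48,136),(535,15),(634,375),(132,510)],210,130,6)
s=px([(800,350),(155,458),(35,148),(608,65)],315,175,6)
print("mod");fit([('top',M,t)],[.7,.1,.2]);fit([('scene',M,s)],[.7,.1,.2]);m=fit([('top',M,t),('scene',M,s)],[.7,.1,.2])
def loc(v,p): c,s=np.cos(v[2]),np.sin(v[2]);d=p[:2]-v[:2];return np.array([c*d[0]+s*d[1],-s*d[0]+c*d[1]])
for nm,n,uv,z,v in [("handle","top",px((264,408),210,130,6),.156,m),("handle","scene",px((461,63),315,175,6),.156,m),
 ("red","top",px((487,351),210,130,6),.148,m),("red","scene",px((203,108),315,175,6),.148,m),
 ("pointer tip","top",px((512,246),345,185,10),.07,v),("redmark","top",px((562,270),345,185,10),.05,v),("knobc top","top",px((455,310),345,185,10),.058,v),("redmark","scene",px((184,300),205,175,10),.05,v),
 ("tabtop","scene",px((552,106),205,175,10),.094,v),("tabtop","top",px((265,360),345,185,10),.094,v)]:
    p=ray(n,uv,z);print(nm,n,p.round(4),loc(v,p).round(4))
E
python3 fit.py
```

```text
reg
[ 0.48582888 -0.26792549  0.33194665] 19.01914227220747
[[-0.6, -0.5], [0.4, -0.7], [0.5, 0.2], [-0.3, 0.9]]
[ 0.49028584 -0.26815486  0.32383428] 18.554337549104705
[[0.6, 0.1], [-0.4, 0.2], [-0.7, -0.1], [0.6, -0.4]]
[ 0.48728096 -0.26834253  0.32904699] 18.85300358176646
[[-0.5, -1.0], [0.5, -1.0], [0.5, -0.1], [-0.2, 0.4], [0.7, -0.6], [-0.2, -0.4], [-0.7, -0.5], [0.5, -1.0]]
mod
[0.75237381 0.20835292 0.24366605] 13.961036038358655
[[0.3, -0.5], [-0.7, -0.6], [-0.1, 0.9], [0.5, 0.3]]
[0.75689442 0.20684489 0.24130783] 13.825920312162912
[[1.0, 0.8], [-0.2, 0.3], [-0.2, -1.1], [-0.7, -0.6]]
[0.75419104 0.20759233 0.24240255] 13.8886428127496
[[0.5, -1.1], [-0.5, -1.1], [0.0, 0.4], [0.6, -0.3], [1.1, 0.1], [0.1, -0.4], [-0.0, -1.5], [-0.6, -1.1]]
handle top [0.5406 0.2176 0.156 ] [-0.2049  0.061 ]
handle scene [0.5446 0.2156 0.156 ] [-0.2015  0.0581]
red top [0.5735 0.0905 0.148 ] [-0.2035 -0.0703]
red scene [0.5722 0.0882 0.148 ] [-0.2053 -0.0722]
pointer tip top [ 0.5059 -0.2862  0.07  ] [ 0.0118 -0.0229]
redmark top [ 0.5002 -0.3084  0.05  ] [-0.0007 -0.0421]
knobc top top [ 0.4847 -0.2663  0.058 ] [-0.0017  0.0027]
redmark scene [ 0.5005 -0.3087  0.05  ] [-0.0005 -0.0425]
tabtop scene [ 0.4546 -0.1926  0.094 ] [-0.0064  0.0823]
tabtop top [ 0.4622 -0.1904  0.094 ] [0.0015 0.0819]
```

```bash
python3 - <<'E'
import workcell;print([n for n in dir(workcell) if n[0]!='_']);print(getattr(workcell,'hold_point_z',None))
from h import *
for a,b,z in(((475,285),(515,245),.085),((425,350),(515,245),.085)):
    p=ray('top',px(a,345,185,10),z);q=ray('top',px(b,345,185,10),z);print(p.round(4),q.round(4),np.degrees(np.arctan2(*(q-p)[[1,0]]))+90-18.85)
for n,u in(("beaker",(401,160)),("bottle",(358,152)),("jar",(460,190)),("viala",(326,240)),("vialb",(331,161))): print(n,ray('top',u,.0 if n!='jar' else .05).round(3))
E
```

```text
['MotionError', 'calibration', 'get_state', 'hand_in', 'hold_point_z', 'read_camera']
0.0187
[ 0.4892 -0.2686  0.085 ] [ 0.5035 -0.284   0.085 ] 24.063764233159006
[ 0.466  -0.2492  0.085 ] [ 0.5035 -0.284   0.085 ] 28.254160019836092
beaker [ 0.715 -0.336  0.   ]
bottle [ 0.752 -0.167  0.   ]
jar [ 0.577 -0.536  0.05 ]
viala [ 0.406 -0.031  0.   ]
vialb [ 0.717 -0.059  0.   ]
```

jog_arm --pt "0.029 0.027 0 0 0 8" --pt "0.029 0.027 0 0 0 8" --pt "0.029 0.027 0 0 0 8" --pt "0.029 0.027 -0.01 0 0 8" --pt "0.029 0.027 -0.01 0 0 8" --pt "0.029 0.027 -0.01 0 0 8" --pt "0.029 0.027 -0.01 0 0 8" --pt "0.029 0.027 -0.01 0 0 8" --pt "0.029 0.027 0 0 0 8" --pt "0.029 0.027 0 0 0 8" --hand 0.6 --force 40

```text
clock: 1.1
tcp_pos: [0.4871, -0.2688, 0.1805]
orientation: [-0.001, 0.641, 0.768, -0.0]
wrist_force: [0.4, -0.8, -0.8]
finger_gap: 0.0513
```

```bash
cat > st.py <<'E'
from h import *
from scipy.spatial.transform import Rotation as Ro
s=get_state();w,x,y,z=s["orientation"];R=Ro.from_quat([x,y,z,w]).as_matrix()
print("t",round(s["clock"],2),"p",s["tcp_pos"].round(4),"xyaw",np.degrees(np.arctan2(R[1,0],R[0,0])).round(2),"zdir",R[:,2].round(3),"F",s["wrist_force"].round(1),"M",s["ft_torque"].round(2),"gap",round(s["finger_gap"],4),"j",s["joint_pos"].round(2))
E
python3 st.py
```

```text
t 1.1 p [ 0.4871 -0.2688  0.1805] xyaw 100.31 zdir [-0.001  0.001 -1.   ] F [ 0.4 -0.8 -0.8] M [-0.03  0.01  0.  ] gap 0.0513 j [-0.65  0.3  -0.1   1.17  0.    0.74]
```

jog_arm --pt "0 0 0 0 0 7.1" --pt "0 0 0 0 0 7.1" --pt "0 0 -0.01 0 0 7.1" --pt "0 0 -0.01 0 0 7.1" --pt "0 0 -0.01 0 0 7.1" --pt "0 0.001 -0.02 0 0 0" --pt "0 0 -0.02 0 0 0" --pt "0 0 -0.02 0 0 0" --pt "0 0 -0.018 0 0 0" --pt "0 0 -0.01 0 0 0"

```text
clock: 2.1
tcp_pos: [0.4854, -0.2686, 0.0614]
orientation: [-0.001, 0.379, 0.925, 0.0]
wrist_force: [-0.5, 1.0, -0.4]
finger_gap: 0.0512
```

jog_arm --pt "0 0 0 0 0 0" --pt "0 0 0 0 0 0" --pt "0 0 0 0 0 0" --pt "0 0 0 0 0 0" --pt "0 0 0 0 0 0" --pt "0 0 0 0 0 0" --pt "0 0 0 0 0 0" --pt "0 0 0 0 0 0" --pt "0 0 0 0 0 0" --pt "0 0 0 0 0 0" --hand 0 --force 40

```text
clock: 3.1
tcp_pos: [0.4869, -0.27, 0.0643]
orientation: [0.001, 0.379, 0.925, -0.0]
wrist_force: [-2.2, -0.6, 5.6]
finger_gap: 0.0116
```

```bash
python3 st.py
```

```text
t 3.1 p [ 0.4869 -0.27    0.0643] xyaw 135.48 zdir [ 0.001 -0.001 -1.   ] F [-2.2 -0.6  5.6] M [-0.08  0.41  0.04] gap 0.0116 j [-0.65  0.38 -0.28  0.9  -0.    0.13]
```

jog_arm --pt "0 0 0.002 0 0 0" --pt "0 0 0 0 0 -4.4" --pt "0 0 0 0 0 -4.4" --pt "0 0 0 0 0 -4.4" --pt "0 0 0 0 0 -4.4" --pt "0 0 0 0 0 -4.4" --pt "0 0 0 0 0 -4.7" --pt "0 0 0 0 0 0" --pt "0 0 0 0 0 0" --pt "0 0 0 0 0 0"

```text
clock: 4.1
tcp_pos: [0.486, -0.2705, 0.0644]
orientation: [-0.0, 0.583, 0.813, -0.001]
wrist_force: [0.0, -5.5, -6.7]
finger_gap: 0.0109
```

```bash
python3 st.py
```

```text
t 4.1 p [ 0.486  -0.2705  0.0644] xyaw 108.72 zdir [-0.001 -0.001 -1.   ] F [ 0.  -5.5 -6.7] M [-1.14  0.04 -0.01] gap 0.0109 j [-0.65  0.38 -0.28  0.91 -0.    0.59]
```

jog_arm --pt "0 0 0 0 0 0" --pt "0 0 0 0 0 0" --pt "0 0 0 0 0 0" --pt "0 0 0.02 0 0 0" --pt "0 0 0.03 0 0 0" --pt "0 0 0.03 0 0 0" --pt "-0.009 0.026 0.02 0 0 0" --pt "-0.009 0.026 0.02 0 0 0" --pt "-0.008 0.026 0.02 0 0 0" --pt "0 0 0 0 0 0" --hand 0.6

```text
clock: 5.1
tcp_pos: [0.4608, -0.1893, 0.2086]
orientation: [0.002, 0.581, 0.814, 0.001]
wrist_force: [-0.4, 0.2, -0.4]
finger_gap: 0.0513
```

```bash
python3 st.py; cat > look.py <<'E'
import sys,cv2
from workcell import *
n,x,y,w,h,f,o=sys.argv[1:];x,y,w,h,f=map(int,(x,y,w,h,f))
im=read_camera(n)[:,:,::-1];c=cv2.resize(im[y:y+h,x:x+w],None,fx=f,fy=f,interpolation=cv2.INTER_CUBIC)
for i in range(0,w,10): cv2.putText(c,str(x+i),(i*f,8),0,0.3,(0,255,0));cv2.line(c,(i*f,10),(i*f,14),(0,255,0))
for i in range(0,h,10): cv2.putText(c,str(y+i),(0,i*f+4),0,0.3,(0,255,0));cv2.line(c,(20,i*f),(24,i*f),(0,255,0))
cv2.imwrite("pics/"+o,c)
E
python3 look.py scene 205 155 80 60 10 k1.png; python3 look.py top 345 185 75 60 10 k2.png
```

```text
t 5.1 p [ 0.4608 -0.1893  0.2086] xyaw 108.94 zdir [ 0.004 -0.001 -1.   ] F [-0.4  0.2 -0.4] M [-0.04 -0.04 -0.04] gap 0.0513 j [-0.55  0.17 -0.2   1.2   0.    0.69]
```

View pics/k1.png

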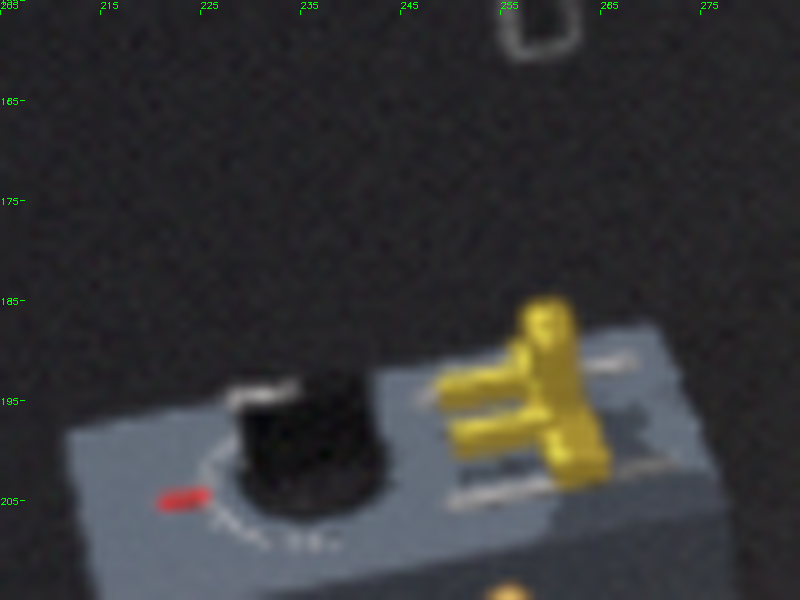

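View pics/k2.png

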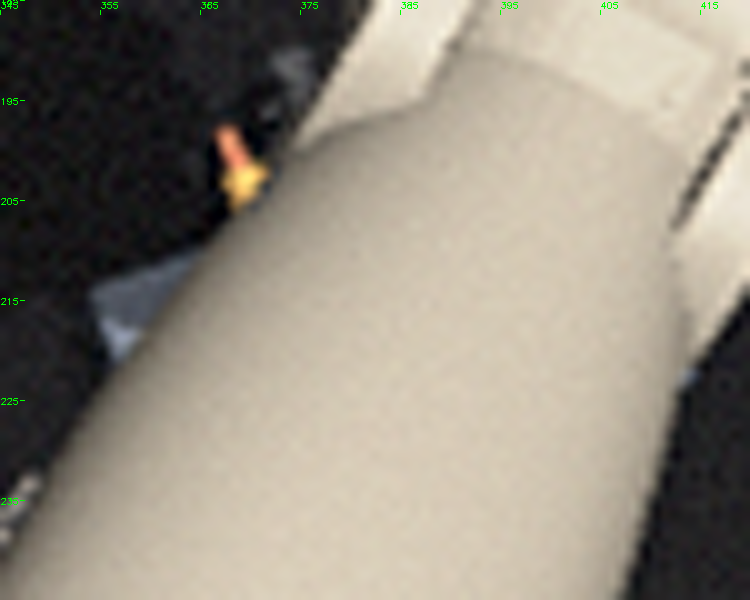

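```bash
python3 - <<'E'
from h import *
p=ray('scene',px((300,384),205,155,10),.085);q=ray('scene',px((230,398),205,155,10),.085);print(p,q,np.degrees(np.arctan2(*(q-p)[[1,0]]))+90-18.85)
c,s=np.cos(.329),np.sin(.329)
for d in(-6,0,6):
    a=.329+np.radians(d)
    e=[[.4868+l*np.sin(a),-.268-l*np.cos(a),.085] for l in(.004,.022)];print(d,((proj('scene',e)-[205,155]+.5)*10).round())
E
```

```text
[ 0.48568929 -0.26971101  0.085     ] [ 0.49346587 -0.29063194  0.085     ] 1.5407649937795256
-6 [[293. 388.]
 [235. 395.]]
0 [[293. 389.]
 [236. 399.]]
6 [[293. 390.]
 [237. 403.]]
```

jog_arm --pt "0 -0.002 -0.02 0 0 0" --pt "0 0 -0.025 0 0 0" --pt "0 0 -0.025 0 0 0" --pt "0 0 -0.025 0 0 0" --pt "0 0 -0.025 0 0 0" --pt "0 0 -0.014 0 0 0" --pt "0 0 0 0 0 0" --pt "0 0 0 0 0 0" --pt "0 0 0 0 0 0" --pt "0 0 0 0 0 0"

```text
clock: 6.2
tcp_pos: [0.4613, -0.194, 0.0722]
orientation: [0.001, 0.582, 0.813, 0.0]
wrist_force: [0.5, -0.4, -0.4]
finger_gap: 0.0515
```

```bash
python3 st.py;python3 look.py scene 205 155 80 60 10 k3.png
```

```text
t 6.2 p [ 0.4613 -0.194   0.0722] xyaw 108.77 zdir [ 0.002 -0.001 -1.   ] F [ 0.5 -0.4 -0.4] M [0.03 0.04 0.02] gap 0.0515 j [-0.56  0.28 -0.41  0.88  0.    0.68]
```

View pics/k3.png

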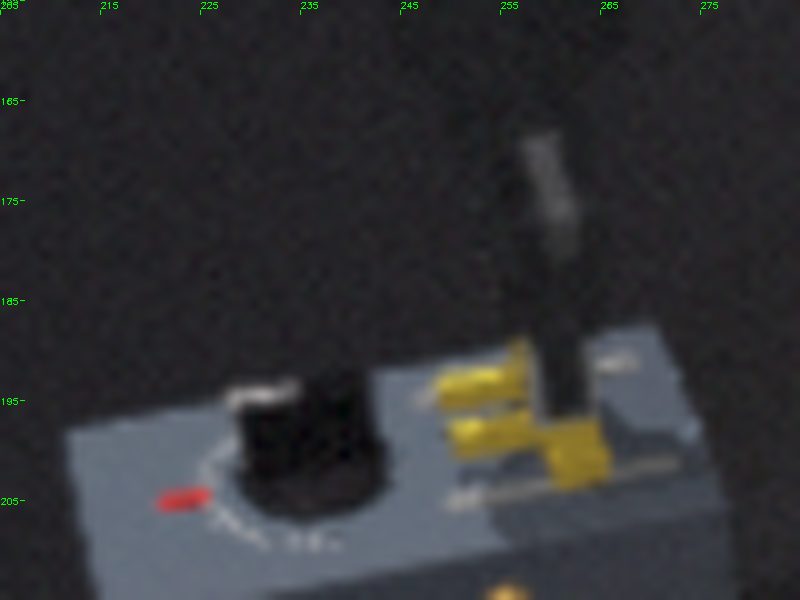

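jog_arm --pt "0 0 0.002 0 0 0" --pt "0 0 0 0 0 0" --pt "0 0 0 0 0 0" --pt "0 0 0 0 0 0" --pt "0 0 0 0 0 0" --pt "0 0 0 0 0 0" --pt "0 0 0 0 0 0" --pt "0 0 0 0 0 0" --pt "0 0 0 0 0 0" --pt "0 0 0 0 0 0" --hand 0

```text
clock: 7.25
tcp_pos: [0.4602, -0.1939, 0.0743]
orientation: [0.0, 0.582, 0.813, -0.001]
wrist_force: [-4.2, -1.2, 5.9]
finger_gap: 0.0231
```

```bash
python3 st.py
```

```text
t 7.25 p [ 0.4602 -0.1939  0.0743] xyaw 108.77 zdir [-0.    -0.002 -1.   ] F [-4.2 -1.2  5.9] M [-0.11  0.66  0.07] gap 0.0231 j [-0.56  0.28 -0.41  0.88 -0.    0.68]
```

jog_arm --pt "0.0019 -0.0055 0 0 0 0" --pt "0.0019 -0.0055 0 0 0 0" --pt "0.0019 -0.0055 0 0 0 0" --pt "0.0019 -0.0055 0 0 0 0" --pt "0.0019 -0.0055 0 0 0 0" --pt "0.0019 -0.0055 0 0 0 0" --pt "0.0019 -0.0055 0 0 0 0" --pt "0.0019 -0.0055 0 0 0 0" --pt "0 0 0 0 0 0" --pt "0 0 0 0 0 0"

```text
clock: 8.25
tcp_pos: [0.4744, -0.2358, 0.0742]
orientation: [-0.001, 0.582, 0.813, 0.001]
wrist_force: [-4.6, 5.5, 11.5]
finger_gap: 0.0233
```

```bash
python3 st.py;python3 look.py scene 205 155 80 60 10 k4.png
```

```text
t 8.25 p [ 0.4744 -0.2358  0.0742] xyaw 108.81 zdir [-0.002  0.003 -1.   ] F [-4.6  5.5 11.5] M [ 1.19  1.04 -0.03] gap 0.0233 j [-0.61  0.33 -0.33  0.91  0.    0.63]
```

View pics/k4.png

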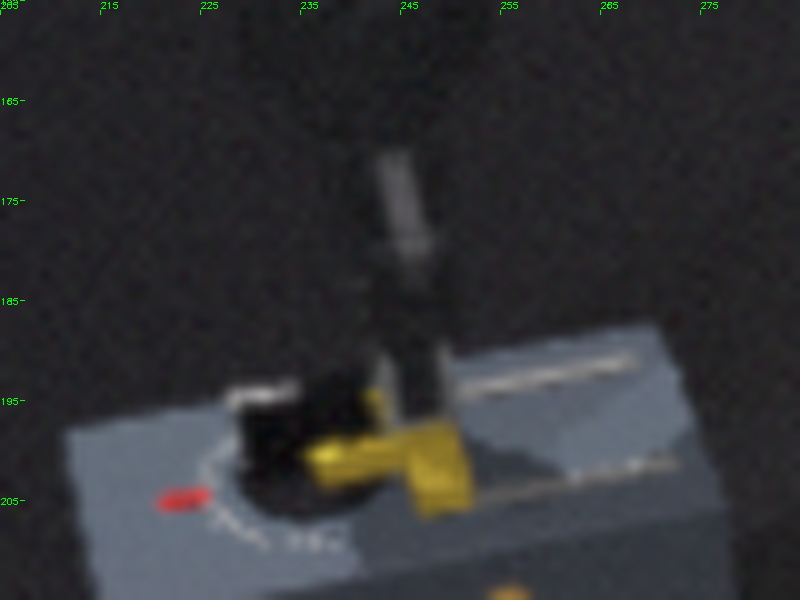

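jog_arm --pt "0.0006 -0.0019 0 0 0 0" --pt "0.0006 -0.0019 0 0 0 0" --pt "0.0003 -0.001 0 0 0 0" --pt "0 0 0 0 0 0" --pt "0 0 0 0 0 0" --pt "0 0 0 0 0 0" --pt "0 0 0 0 0 0" --pt "0 0 0 0 0 0" --pt "0 0 0 0 0 0" --pt "0 0 0 0 0 0"

```text
clock: 9.3
tcp_pos: [0.4745, -0.2361, 0.0742]
orientation: [-0.004, 0.581, 0.814, 0.003]
wrist_force: [-7.7, 18.4, 20.3]
finger_gap: 0.0231
```

```bash
python3 st.py
```

```text
t 9.3 p [ 0.4745 -0.2361  0.0742] xyaw 108.93 zdir [-0.004  0.01  -1.   ] F [-7.7 18.4 20.3] M [ 3.67  1.5  -0.04] gap 0.0231 j [-0.62  0.33 -0.33  0.92  0.01  0.62]
```

jog_arm --pt "-0.0017 0.005 0 0 0 0" --pt "0 0 0 0 0 0" --pt "0 0 0 0 0 0" --pt "0 0 0 0 0 0" --pt "0 0 0.02 0 0 0" --pt "0 0 0.025 0 0 0" --pt "0 0 0.025 0 0 0" --pt "0 0 0.03 0 0 0" --pt "0 0 0.03 0 0 0" --pt "0 0 0.03 0 0 0" --hand 0.6

```text
clock: 10.3
tcp_pos: [0.4755, -0.2377, 0.2344]
orientation: [0.0, 0.582, 0.813, -0.0]
wrist_force: [-0.5, 0.1, -0.6]
finger_gap: 0.0513
```

jog_arm --pt "0.007 0.045 0 0 0 8.5" --pt "0.007 0.045 0 0 0 8.5" --pt "0.007 0.045 0 0 0 8.5" --pt "0.007 0.045 0 0 0 8.5" --pt "0.007 0.045 0 0 0 8.5" --pt "0.007 0.045 0 0 0 8.5" --pt "0.007 0.045 0 0 0 8.5" --pt "0.007 0.045 0 0 0 8.5" --pt "0.007 0.045 0 0 0 8.5" --pt "0.007 0.045 0 0 0 8.5" --hand 0.6

```text
clock: 11.3
tcp_pos: [0.546, 0.2145, 0.2332]
orientation: [0.0, -0.123, 0.992, -0.0]
wrist_force: [1.7, -0.3, 0.2]
finger_gap: 0.0508
```

```bash
python3 st.py;python3 look.py scene 205 155 80 60 10 k5.png; python3 look.py scene 315 125 135 100 6 k6.png
```

```text
t 11.3 p [0.546  0.2145 0.2332] xyaw -165.89 zdir [ 0.001 -0.    -1.   ] F [ 1.7 -0.3  0.2] M [-0.07 -0.01 -0.06] gap 0.0508 j [ 0.24  0.34  0.08  1.32 -0.   -0.01]
```

View pics/k5.png

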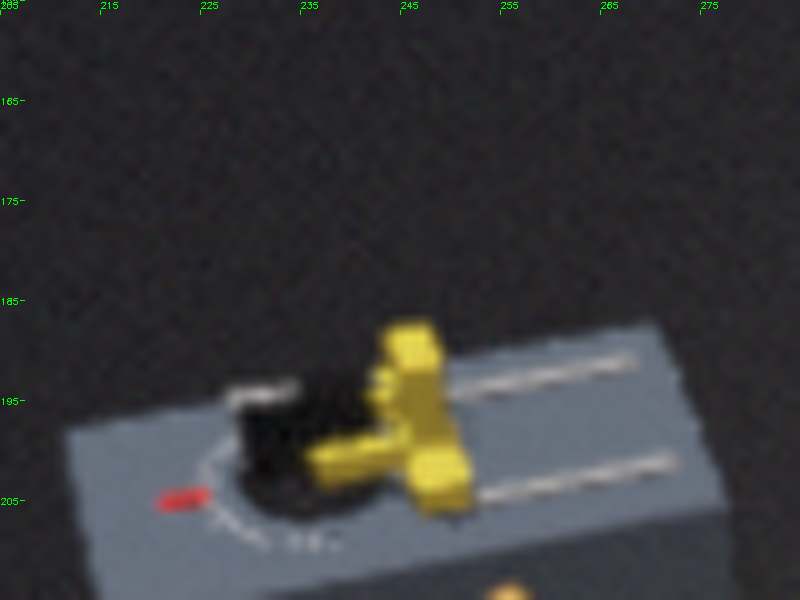

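View pics/k6.png

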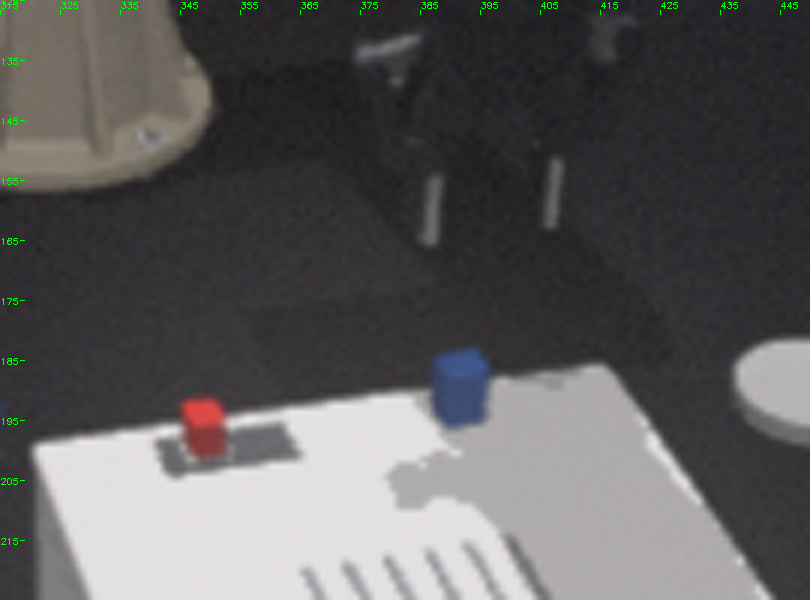

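jog_arm --pt "-0.003 0.002 -0.02 0 0 0" --pt "0 0 -0.02 0 0 0" --pt "0 0 -0.02 0 0 0" --pt "0 0 -0.02 0 0 0" --pt "0 0 -0.019 0 0 0" --pt "0 0 0 0 0 0" --pt "0 0 0 0 0 0" --pt "0 0 0 0 0 0" --pt "0 0 0 0 0 0" --pt "0 0 0 0 0 0"

```text
clock: 12.4
tcp_pos: [0.5432, 0.2149, 0.1353]
orientation: [0.001, -0.12, 0.993, 0.0]
wrist_force: [0.1, -0.6, 0.6]
finger_gap: 0.0514
```

```bash
python3 st.py; python3 look.py scene 315 125 135 100 6 k7.png
python3 -c "
from h import *
p=ray('scene',px((412,331),205,155,10),.094);print(p,np.hypot(p[0]-.4868,p[1]+.268))"
```

```text
t 12.4 p [0.5432 0.2149 0.1353] xyaw -166.23 zdir [ 0.002  0.    -1.   ] F [ 0.1 -0.6  0.6] M [ 0.02 -0.05 -0.02] gap 0.0514 j [ 0.24  0.37 -0.11  1.09  0.   -0.  ]
[ 0.46895644 -0.23556761  0.094     ] 0.03701692181264981
```

View pics/k7.png

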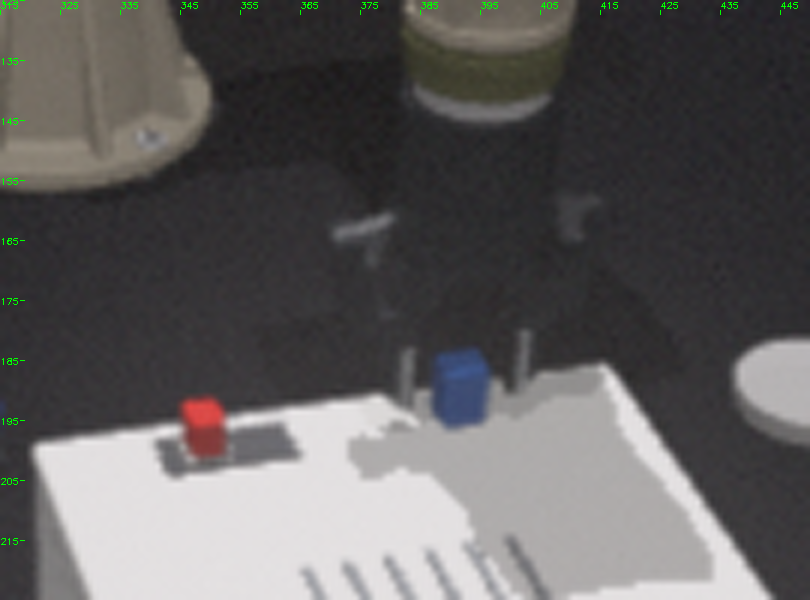

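jog_arm --pt "0 0 0 0 0 0" --pt "0 0 0 0 0 0" --pt "0 0 0 0 0 0" --pt "0 0 0 0 0 0" --pt "0 0 0 0 0 0" --pt "0 0 0 0 0 0" --pt "0 0 0 0 0 0" --pt "0 0 0 0 0 0" --pt "0 0 0 0 0 0" --pt "0 0 0 0 0 0" --hand 0 --force 50

```text
clock: 13.45
tcp_pos: [0.5418, 0.2182, 0.1352]
orientation: [0.0, -0.121, 0.993, 0.003]
wrist_force: [-3.9, 11.2, 4.5]
finger_gap: 0.0227
```

```bash
python3 st.py
```

```text
t 13.45 p [0.5418 0.2182 0.1352] xyaw -166.07 zdir [-0.     0.007 -1.   ] F [-3.9 11.2  4.5] M [ 2.04  0.69 -0.07] gap 0.0227 j [ 0.24  0.37 -0.11  1.09  0.01 -0.  ]
```

jog_arm --pt "0 0 0.002 0 0 0" --pt "0 0 0.002 0 0 0" --pt "0 0 0.002 0 0 0" --pt "0 0 0.002 0 0 0" --pt "0 0 0.002 0 0 0" --pt "0 0 0.002 0 0 0" --pt "0 0 0 0 0 0" --pt "0 0 0 0 0 0" --pt "0 0 0 0 0 0" --pt "0 0 0 0 0 0"

```text
clock: 14.45
tcp_pos: [0.544, 0.2188, 0.1458]
orientation: [0.002, -0.121, 0.993, 0.004]
wrist_force: [6.0, 13.6, -7.9]
finger_gap: 0.0228
```

```bash
python3 st.py; python3 look.py scene 315 125 135 100 6 k8.png
```

```text
t 14.45 p [0.544  0.2188 0.1458] xyaw -166.07 zdir [ 0.002  0.008 -1.   ] F [ 6.  13.6 -7.9] M [ 2.38 -0.73  0.  ] gap 0.0228 j [ 0.24  0.37 -0.09  1.11  0.01 -0.  ]
```

View pics/k8.png

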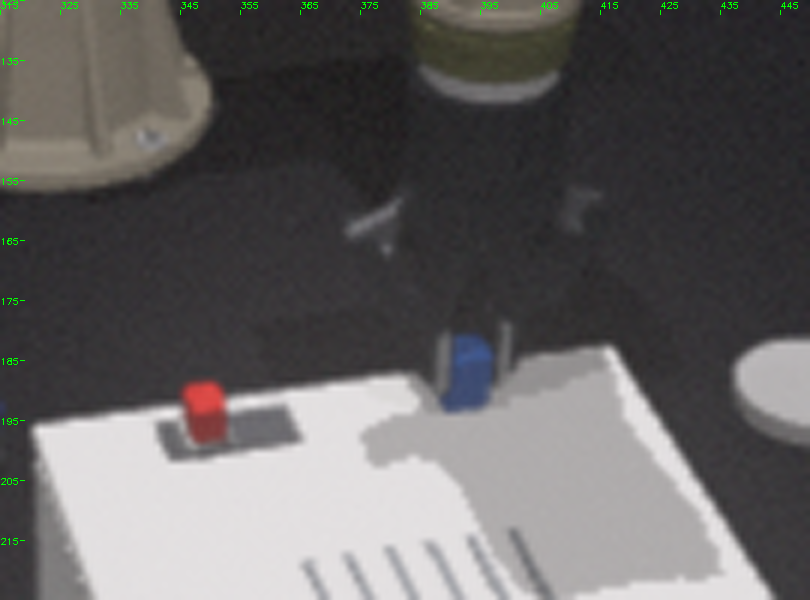

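```bash
python3 - <<'E'
import numpy as np
a=np.radians(13.9)
P=lambda t:np.array([-.205*np.cos(t)+.025*np.sin(t),.205*np.sin(t)+.025*np.cos(t)])
th=np.radians(np.arange(3,52,2.1))
for u,v in zip(th,th[1:]):
    d=P(v)-P(u);print(np.degrees(v).round(1),(d[0]*np.cos(a)).round(4),(d[0]*np.sin(a)).round(4),d[1].round(4))
print(-2.1*np.sin(a),2.1*np.cos(a))
E
```

```text
5.1 0.0014 0.0003 0.0074
7.2 0.0017 0.0004 0.0074
9.3 0.0019 0.0005 0.0073
11.4 0.0022 0.0005 0.0072
13.5 0.0024 0.0006 0.0071
15.6 0.0027 0.0007 0.007
17.7 0.0029 0.0007 0.0069
19.8 0.0032 0.0008 0.0068
21.9 0.0034 0.0008 0.0067
24.0 0.0037 0.0009 0.0066
26.1 0.0039 0.001 0.0064
28.2 0.0041 0.001 0.0063
30.3 0.0043 0.0011 0.0061
32.4 0.0046 0.0011 0.0059
34.5 0.0048 0.0012 0.0058
36.6 0.005 0.0012 0.0056
38.7 0.0052 0.0013 0.0054
40.8 0.0053 0.0013 0.0052
42.9 0.0055 0.0014 0.005
45.0 0.0057 0.0014 0.0048
47.1 0.0059 0.0015 0.0046
49.2 0.006 0.0015 0.0043
51.3 0.0062 0.0015 0.0041
-0.5044788892022538 2.0385046113142007
```

The cover rose about 10 mm with only 8 N on the wrist, which is more than the 6 mm a caught cover allows. It looks free, so I'll lift further along the hinge arc to confirm.

jog_arm --pt "0.001 0.003 0.007 -0.5 2 0" --pt "0.0017 0.0004 0.0074 -0.5 2 0" --pt "0.0019 0.0005 0.0073 -0.5 2.1 0" --pt "0.0022 0.0005 0.0072 -0.5 2.1 0" --pt "0 0 0 0 0 0" --pt "0 0 0 0 0 0" --pt "0 0 0 0 0 0" --pt "0 0 0 0 0 0" --pt "0 0 0 0 0 0" --pt "0 0 0 0 0 0"

```text
clock: 15.5
tcp_pos: [0.5508, 0.2206, 0.1741]
orientation: [-0.072, -0.12, 0.99, -0.008]
wrist_force: [5.9, 5.0, -7.1]
finger_gap: 0.0227
```

```bash
python3 st.py; python3 look.py scene 315 125 135 100 6 k9.png
```

```text
t 15.5 p [0.5508 0.2206 0.1741] xyaw -166.16 zdir [-0.14  -0.032 -0.99 ] F [ 5.9  5.  -7.1] M [ 0.97 -1.21 -0.01] gap 0.0227 j [0.24 0.49 0.17 1.39 0.   0.  ]
```

View pics/k9.png

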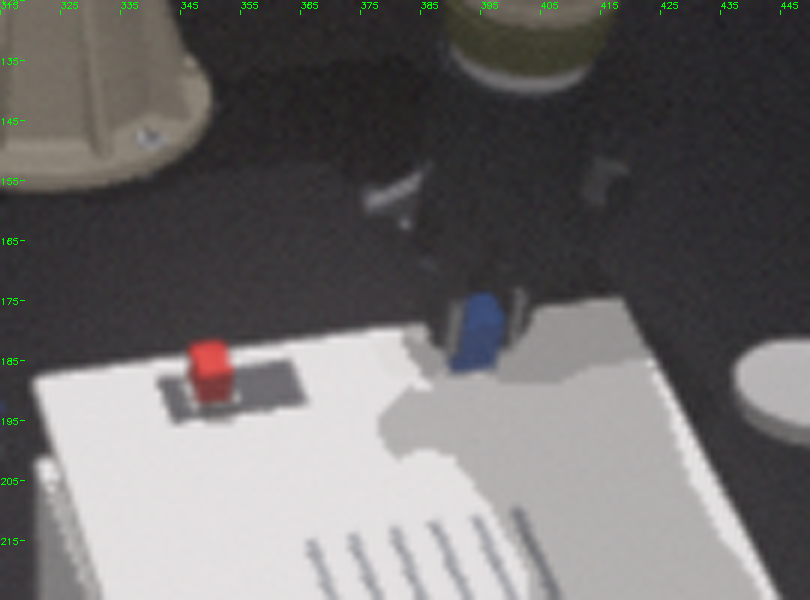

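The cover is free: it rose well past 6 mm with its gap visible at (38,460) in the crop, so the catch stays where it is. I'll keep lifting, tilting the tool less than the cover to stay within the joint ranges.

jog_arm --pt "0.0024 0.0006 0.0071 -0.3 1.2 0" --pt "0.0027 0.0007 0.007 -0.3 1.2 0" --pt "0.0029 0.0007 0.0069 -0.3 1.2 0" --pt "0.0032 0.0008 0.0068 -0.3 1.2 0" --pt "0.0034 0.0008 0.0067 -0.3 1.2 0" --pt "0.0037 0.0009 0.0066 -0.3 1.2 0" --pt "0.0039 0.001 0.0064 -0.3 1.2 0" --pt "0.0041 0.001 0.0063 -0.3 1.2 0" --pt "0 0 0 0 0 0" --pt "0 0 0 0 0 0"

```text
clock: 16.55
tcp_pos: [0.5772, 0.2271, 0.2261]
orientation: [-0.158, -0.119, 0.98, -0.018]
wrist_force: [5.0, 5.4, -10.7]
finger_gap: 0.0232
```

```bash
python3 st.py; python3 look.py scene 300 85 150 120 5 k10.png
```

```text
t 16.55 p [0.5772 0.2271 0.2261] xyaw -166.18 zdir [-0.305 -0.074 -0.949] F [  5.    5.4 -10.7] M [ 0.93 -1.61 -0.12] gap 0.0232 j [0.24 0.72 0.63 1.8  0.   0.  ]
```

View pics/k10.png

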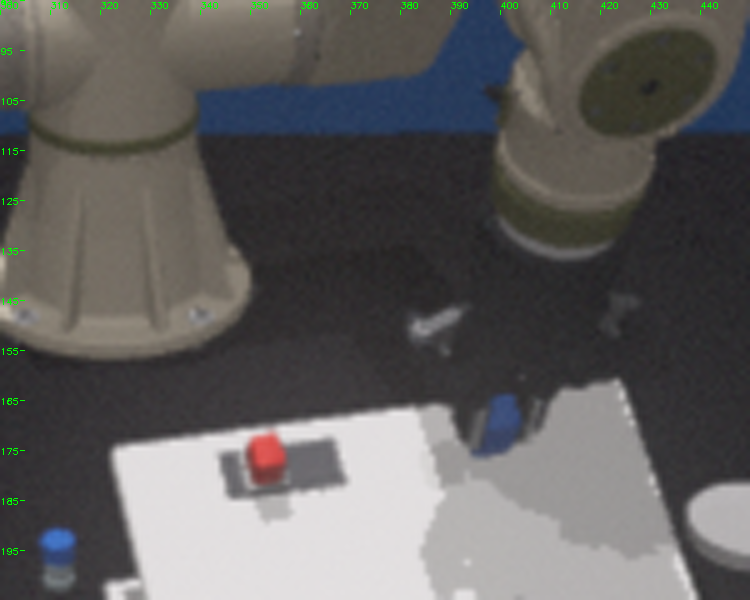

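jog_arm --pt "0.0043 0.0011 0.0061 -0.15 0.6 0" --pt "0.0046 0.0011 0.0059 -0.15 0.6 0" --pt "0.0048 0.0012 0.0058 -0.15 0.6 0" --pt "0.005 0.0012 0.0056 -0.15 0.6 0" --pt "0.0052 0.0013 0.0054 -0.15 0.6 0" --pt "0.0053 0.0013 0.0052 -0.15 0.6 0" --pt "0 0 0 0 0 0" --pt "0 0 0 0 0 0" --pt "0 0 0 0 0 0" --pt "0 0 0 0 0 0"

```text
clock: 17.6
tcp_pos: [0.6066, 0.2344, 0.2592]
orientation: [-0.189, -0.118, 0.975, -0.022]
wrist_force: [6.6, 5.2, -16.9]
finger_gap: 0.0232
```

```bash
python3 st.py; python3 look.py scene 300 85 150 120 5 k11.png
```

```text
t 17.6 p [0.6066 0.2344 0.2592] xyaw -166.18 zdir [-0.364 -0.088 -0.927] F [  6.6   5.2 -16.9] M [ 1.3  -2.17 -0.22] gap 0.0232 j [0.24 0.93 1.11 2.13 0.   0.  ]
```

View pics/k11.png

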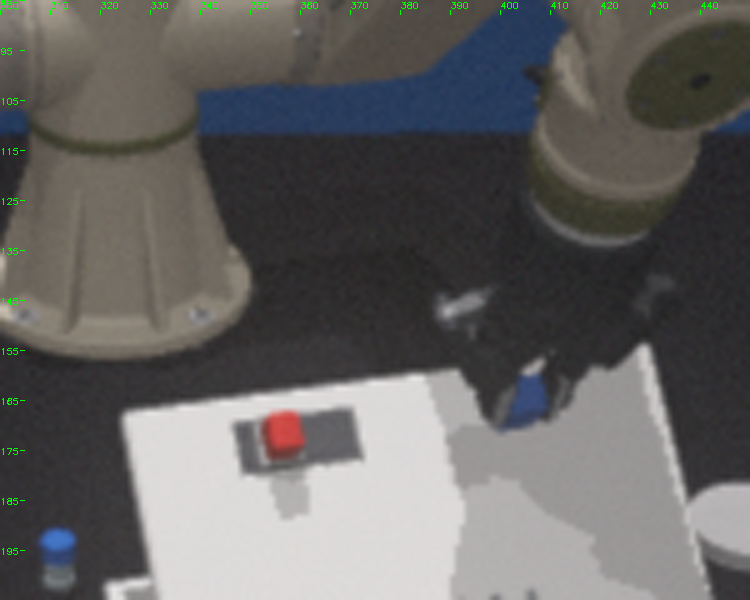

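jog_arm --pt "0.0027 0.0007 0.0025 0.25 -1 0" --pt "0.0027 0.0007 0.0025 0.25 -1 0" --pt "0.0027 0.0007 0.0025 0.25 -1 0" --pt "0.0027 0.0007 0.0024 0.25 -1 0" --pt "0 0 0 0 0 0" --pt "0 0 0 0 0 0" --pt "0 0 0 0 0 0" --pt "0 0 0 0 0 0" --pt "0 0 0 0 0 0" --pt "0 0 0 0 0 0"

```text
clock: 18.65
tcp_pos: [0.6177, 0.2371, 0.2688]
orientation: [-0.154, -0.119, 0.981, -0.018]
wrist_force: [7.6, 5.6, -17.9]
finger_gap: 0.0228
```

```bash
python3 st.py
```

```text
t 18.65 p [0.6177 0.2371 0.2688] xyaw -166.18 zdir [-0.298 -0.072 -0.952] F [  7.6   5.6 -17.9] M [ 1.27 -2.56 -0.12] gap 0.0228 j [0.24 0.87 1.03 2.05 0.   0.  ]
```

jog_arm --pt "0.0028 0.0007 0.0022 0.25 -1 0" --pt "0.0028 0.0007 0.0022 0.25 -1 0" --pt "0 0 0 0 0 0" --pt "0 0 0 0 0 0" --pt "0 0 0 0 0 0" --pt "0 0 0 0 0 0" --pt "0 0 0 0 0 0" --pt "0 0 0 0 0 0" --pt "0 0 0 0 0 0" --pt "0 0 0 0 0 0"

```text
clock: 19.65
tcp_pos: [0.6229, 0.2384, 0.2729]
orientation: [-0.137, -0.119, 0.983, -0.016]
wrist_force: [6.7, 5.6, -18.7]
finger_gap: 0.023
```

```bash
python3 st.py; python3 look.py scene 300 85 150 120 5 k12.png; python3 look.py scene 0 0 640 400 1 k13.png; python3 look.py top 200 120 160 120 5 k14.png
```

```text
t 19.65 p [0.6229 0.2384 0.2729] xyaw -166.18 zdir [-0.266 -0.064 -0.962] F [  6.7   5.6 -18.7] M [ 1.21 -2.25 -0.15] gap 0.023 j [0.24 0.84 1.   2.   0.   0.  ]
```

View pics/k12.png

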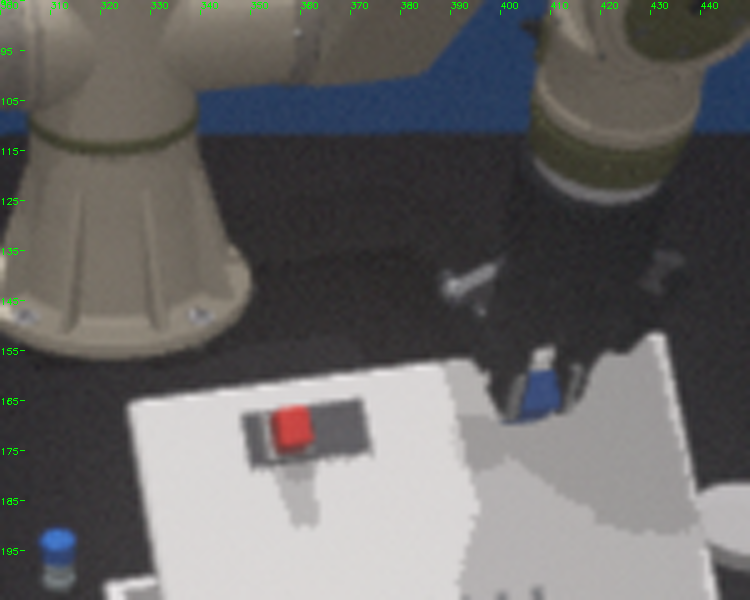

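View pics/k13.png

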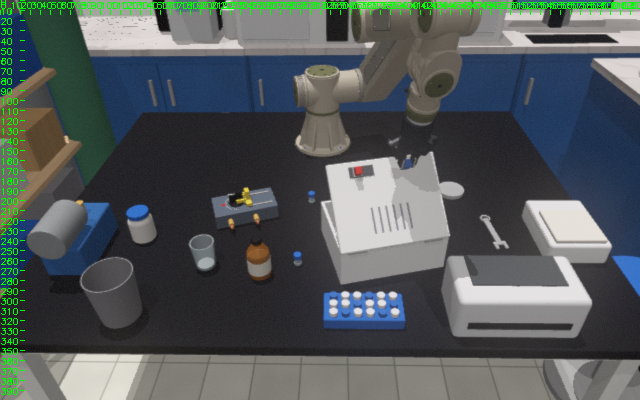

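View pics/k14.png

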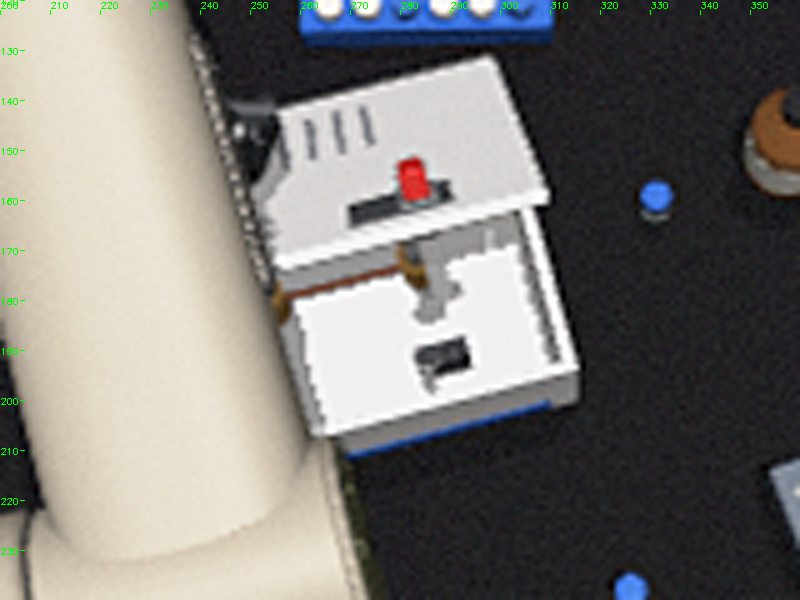

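```bash
python3 - <<'E'
from h import *
o=px((128,403),300,85,5);o2=px((660,335),300,85,5);print(o,o2)
a=.2424;c,s=np.cos(a),np.sin(a)
for d in(36,40,44,48,52):
    t=np.radians(d);r=[]
    for y in(-.15,.15):
        x=-.235*np.cos(t)+.012*np.sin(t);z=.235*np.sin(t)+.012*np.cos(t)
        r.append(proj('scene',[.7545+c*x-s*y,.2076+s*x+c*y,.11+z])[0].round(1))
    print(d,r)
E
```

```text
[325.2 165.2] [431.6 151.6]
36 [array([323.8, 168.1]), array([427.1, 154.6])]
40 [array([324.6, 166.2]), array([429.2, 152.6])]
44 [array([325.5, 164.7]), array([431.4, 151. ])]
48 [array([326.5, 163.6]), array([433.7, 149.8])]
52 [array([327.7, 162.9]), array([436.2, 148.9])]
```

```bash
python3 st.py; python3 -c "
from workcell import *
print(hand_in())"
```

```text
t 19.8 p [0.6229 0.2384 0.2729] xyaw -166.18 zdir [-0.266 -0.064 -0.962] F [  6.4   5.1 -18.2] M [ 1.18 -2.27 -0.21] gap 0.0229 j [0.24 0.84 1.   2.   0.   0.  ]
the job is handed in; nothing more can be done
None
```

I finished the job and handed it in at about 20 s (limit 67 s), with the gripper still holding the cover open.

- **Knob:** It started about 27° off the mark. After I turned it, the pointer measured within about 1.5° of the red mark.
- **Lock:** I slid it until it stopped. A further push raised the force to about 18 N without any movement, and the picture put the tab 37.0 mm from the knob's axis, which is the home position.
- **Cover check:** The tug lifted the handle about 10 mm, then about 39 mm, with only 8 N on the wrist. A caught cover would have stopped at 6 mm, so it was free and I did not touch the red catch.
- **Cover open:** The cover corners in the camera image give an opening of about 44°, and the arm pose gives about 45°. Grip and forces were steady at the end, with a 23 mm finger gap and about 18 N on the wrist.
- **Bench:** The loose items I could see in the last pictures looked unmoved.

**Tool tilt:** I tilted the tool only about 16° because fully following the cover would have run the arm out of joint range. The handle therefore turned in the pads over the second half of the lift.

No check failed or disagreed beyond about 2°.

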